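# Walk a gas bottle into its bench stand and secure it

## Task

Put the small gas bottle away in its blue bench stand: first lift the stand's counterweighted retaining arm over its balance point so that it rests open by itself, then take the bottle by its T-handle and walk it into the bay in several short steps, rocking it in turn onto the left and the right edge of its boot (the other side raised by about a centimetre) and never lifting the whole bottle off the desk, for which it is too heavy. Leave it standing upright and released in the middle of the bay, and only then swing the arm back over its balance point so that it falls fully closed in front of the bottle. Leave the other things on the desk alone.

Things in the scene. Friction and masses are not known exactly. Their poses are not given: they have to be found in the camera images.
- gas_bottle: loose upright gas bottle, about 1.8 kg, 234 mm tall: black rubber boot 92 mm in diameter, 20 mm high; grey body 88 mm in diameter up to 140 mm; green shoulder; brass valve; black T-handle on top. Origin at the centre of its underside, z along its axis, y along the T-handle. At the start its x axis points roughly (within 0.6 rad) to the stand's bay, so that the T-handle lies across the way.
- handle (a point): centre of the T-handle, 224 mm above the underside on the axis: a straight bar 76 mm long (bottle's y), 16 mm thick (bottle's x), 20 mm high (214 to 234 mm). Under its middle a 12 mm stem, then from 205 mm down the 22 mm brass valve; a small gauge at y -29 mm, below 206 mm. The bar can be pinched from above across its thickness.
- foot_left (a point): lowest point of the boot's rim on the bottle's +y side (46 mm from the axis); its z is its height above the desk. Rocking the bottle onto an edge takes about 4 N sideways at the handle; a lean of 0.13 rad raises the other edge by 12 mm; it would topple beyond 0.4 rad
- foot_right (a point): the same on the bottle's -y side
- foot_front (a point): the same on the bottle's +x side
- foot_rear (a point): the same on the bottle's -x side
- bottle_stand: blue steel bottle stand fixed to the desk. Origin on the desk at the middle of its bay, where the bottle's axis belongs; z up, x from the open mouth (at -x) to the back. The bay has no floor: the bottle stands on the desk. A V saddle at the back (82 to 128 mm high) stops a centred bottle about 15 mm past the origin; behind it a column 140 mm high.
- bay (a point): middle of the bay (the stand's origin and axes). Two low feet, 10 mm high and 30 mm wide, run along x at y +-91 mm. On each stands a post at x -44 mm, 116 mm high at y -90 (hinge) and 103 mm high at y +90 (fork): the mouth is 156 mm wide between the posts. Closed, the arm clears the bottle only if the bottle's axis is at most about 11 mm in front of this point.
- retaining_arm (a joint): angle of the retaining arm, rad: 0 closed across the mouth, lying in the fork; grows as its red grip is lifted; 2.05 at the open stop. It swings in the stand's plane x = -64 mm about an axis along the stand's x. Its counterweight puts the balance point at about 1.2 rad: below it the arm sinks shut by itself in 1 to 3 s, above it falls to the open stop. Under 0.5 N at the grip moves it.
- bar_hinge (a point): hinge of the arm: at x -64, y -90, z 95 mm of the stand
- bar_grip (a point): centre of the red grip at the arm's end, 208 mm from the hinge: a roller 22 mm in diameter, 24 mm long along the stand's x, to be pinched from above over its flat ends; it turns between the fingers as the arm swings. The arm itself is a 12 mm tube (17 mm at its rubber sleeve). Closed, the grip is at x -64, y +118, z 95 mm of the stand; open at the stop at x -64, y -186, z 280 mm.
- dropper_bottle: amber dropper bottle 94 mm tall, 33 mm in diameter, loose; leave alone
- tweezers: steel tweezers 120 mm long lying flat, loose; leave alone
- slip_pliers: long-nose pliers 140 mm long lying flat, loose; leave alone
- wafer_box: round white wafer carrier 66 mm in diameter, 18 mm high, loose; leave alone
- spare_objective: microscope objective standing on its cap, 27 mm in diameter, 50 mm high, loose; leave alone
- kinematic_mount: small black mirror mount 38x34x34 mm, loose; leave alone
Things that resemble listed ones, but are neither listed nor needed, are in the scene too. What is shaped like the gas_bottle but pink is not meant.

How it is judged:
On the way, in this order (a step that is already met when the one before it is completed fails the run):
1. the retaining arm rests open at its stop, the bottle still where it was (value of joint retaining_arm above 1.95 rad and velocity of joint retaining_arm below 0.05 rad/s and distance of gas_bottle from where it was at the start of the episode below 0.02 m), for 0.2 s.
2. within its first 60 mm of way, the bottle is rocked onto the left edge of its boot, the right edge at least 7 mm up (height (world z) of foot_right above 0.007 m and height (world z) of foot_left below 0.003 m and distance of gas_bottle from where it was at the start of the episode below 0.06 m), for 0.05 s.
3. moved on by at least 15 mm, it is rocked onto the right edge, the left edge at least 7 mm up (height (world z) of foot_left above 0.007 m and height (world z) of foot_right below 0.003 m and distance of gas_bottle from where it was at the start of the episode above 0.015 m), for 0.05 s.
4. moved on by at least 40 mm from its start, it is rocked onto the left edge again (height (world z) of foot_right above 0.007 m and height (world z) of foot_left below 0.003 m and distance of gas_bottle from where it was at the start of the episode above 0.04 m), for 0.05 s.
5. the bottle stands upright and released in the bay while the arm is still open (x of gas_bottle in the frame of bottle_stand between -0.014 and 0.02 m and y of gas_bottle in the frame of bottle_stand between -0.02 and 0.02 m and angle between gas_bottle's own z axis and vertical below 0.03 rad and contact force between the fingers and gas_bottle below 0.2 N and value of joint retaining_arm above 1.7 rad), for 0.2 s.
At the end, for the whole second after the job is handed in: The bottle stands upright (within 0.03 rad) and at rest on the desk in the bay, its axis between 14 mm in front of and 20 mm behind the stand's origin and within 20 mm of it sideways, and the retaining arm lies fully closed in front of it (below 0.03 rad) (value of joint retaining_arm below 0.03 rad and x of gas_bottle in the frame of bottle_stand between -0.014 and 0.02 m and y of gas_bottle in the frame of bottle_stand between -0.02 and 0.02 m and angle between gas_bottle's own z axis and vertical below 0.03 rad and linear speed of gas_bottle below 0.02 m/s); the robot touches nothing.
It fails at once if the whole bottle is lifted off the desk (all four edges of the boot more than 6 mm up) (height (world z) of each of foot_left, foot_right, foot_front, foot_rear above 0.006 m).
It fails at once if the bottle is tipped by more than 0.4 rad (angle between gas_bottle's own z axis and vertical above 0.4 rad).
It fails at once if another thing on the desk is pushed by more than 25 mm (distance of any of dropper_bottle, tweezers, slip_pliers, wafer_box, spare_objective, kinematic_mount from where it was at the start of the episode above 0.025 m).
It also fails if it takes over 64 s, if anything falls off the work surface, if the arm or the gripper's body presses on something with over 40 N, if the wrist force passes 120 N, or if a joint passes its speed limit or range.

## Robot

A 7-joint arm with a two-finger parallel gripper is mounted at the origin on a cart in front of the work surface, level with it; the furniture and walls round the work are solid. World frame = base frame: x ahead of the robot, y to its left, z up, the work surface at z = 0. Lengths are in m, angles in rad, forces in N, time in s.
With the tool pointing down it reaches from about 0.4 to 0.85 m from the base axis. Payload 10.4 kg.
Tool frame: the origin (TCP) lies midway between the tips of the shut fingers; the grasp point (between the pads) lies 19 mm behind it (r.grasp_offset is the distance from the TCP to the grasp point, in m); x points along the fingers, y is the direction in which the jaws open and shut, and the axes are right-handed (so a half turn about x gives the same grasp; the last joint's range is limited). The gripper opens to 87 mm and grips with 3 to 60 N. Pads are 19 mm wide; open, the fingers measure 117 mm over their backs; the gripper's body (75 mm by 190 mm) begins 51 mm behind the grasp point.
Start: joints at [1.301, 0.332, -0.065, 1.46, 0.022, 1.35, -0.088], TCP at [0.153, -0.606, 0.223] pointing down, gripper open.
Joint ranges: [-2.6, 2.6], [-0.5, 2.12], [-1.47, 1.34], [0.16, 2.42], [-1.27, 4.41], [0.06, 2.06], [-2.6, 2.6]. Speed limits (rad/s): [2.22, 2.22, 2.79, 2.79, 3.14, 3.14, 3.14].

## Interface

Orientations are given as a unit quaternion [x, y, z, w].
In Python, from bench import r, vision, close_job gives the robot as it stands. The module is installed in compiled form; this text tells all that it offers.
- The arm moves only by the shell command python3 -m pendant 'ROWS' [OPENING] [FORCE]. ROWS is text: rows parted by semicolons, each of 6 numbers parted by spaces: the shift along the tool's x, y, z in units of 0.25 m (1.0 is 0.25 m), then the turn, a rotation vector about the tool's x, y, z in units of 1.5 rad (1.0 is 1.5 rad). A call has 1 to 8 rows; each row is the pose to reach, as a shift and turn from the pose commanded when the call began, along the tool's axes at that moment; what a row does not reach only later rows make up. A row lasts 1/10 s, in which the tool goes at most 50 mm and 8.59 degrees, less where a joint would pass 70% of its speed; a pose out of reach is approached as far as the arm can. A call with a number of a shift or a turn outside -1 to 1 is refused whole. A call with a gripper value outside its range is refused whole. OPENING is the gripper command: -1 is shut, 1 is fully open, values between are in proportion, set as the call begins (- or left out, the last holds). The fingers move at their own pace and stop on an object; FORCE is the grip in N (left out, the last holds). Time passes only in rows, so rows that repeat a pose let the fingers close. It gives the time, the measured TCP pose, the force and the opening at its end, in the units of the state.
- r.read_state(): the state, without advancing time (a new reading comes with each control period).
- vision.camera(name): name is "scene" or "top" or "wrist"; returns (picture, depth): 420x560x3 uint8, blue, green, red; 420x560 float32, m along the optical axis (not along the pixel's ray), 0 where there is no reading.
- vision.get_calibration(name): a dict with "camera_matrix" (3x3 intrinsics, pixels), "rvec" (rotation vector, rad) and "tvec" (3), from world to camera coordinates, as OpenCV has them. Camera axes: x right, y down, z forward; pixel columns grow to the right and rows downward; lengths in m; the calibration is good to about 2 mm. The wrist camera is an equidistant fisheye: a pixel r from the principal point sees the ray r / f radians off the axis. A picture is of the moment at which its call begins: read the wrist's pose just before it. get_calibration takes no time and is no camera call; for the wrist camera it gives the pose at the moment of the call.
- close_job(): hands the job in, once; it reports no verdict.
The state is a dict: "time": time; "joint_positions": joint angles; "joint_vel": joint speeds; "joint_torque": joint torques, N m; "ee_pos": TCP position; "eef_rot": TCP orientation; "ft_force": force on the tool from outside, world axes, zero at the start; "torque": the same for the moment, N m; "width": finger opening in m.
Only numpy, scipy, OpenCV 4.12 (cv2) and the standard library are available. Lean on these libraries where they do the work, as an engineer would, in place of code of your own. Each camera call takes 0.05 s, during which the arm holds its last target. There are 200 camera calls.

## Working session

There is one attempt and no reset: what is moved stays moved. The work goes in short steps, Python scripts to look and compute and a shell command to move; the robot and the scene stay as the last step left them, time stands still between calls to the robot, and variables do not carry over. Pictures are saved under pics/ and viewed, about 8 in all and at most 12, crops included, and the job is handed in when it is done.

```bash
mkdir -p pics; cat > h.py <<'E'
import numpy as np, cv2
from scipy.spatial.transform import Rotation as R
from bench import r, vision
def cam(n):
    c=vision.get_calibration(n); p,d=vision.camera(n)
    return p,d,c
def pts(d,c):
    K=np.array(c["camera_matrix"]);Rm=cv2.Rodrigues(np.array(c["rvec"],float))[0];t=np.array(c["tvec"],float).ravel()
    v,u=np.mgrid[:d.shape[0],:d.shape[1]]
    X=np.stack([(u-K[0,2])/K[0,0]*d,(v-K[1,2])/K[1,1]*d,d],-1)
    return (X-t)@Rm   # world
def st():
    s=r.read_state();print({k:np.round(s[k],4).tolist() for k in("time","ee_pos","eef_rot","ft_force","width")});return s
E
python3 - <<'E'
from h import *
st()
for n in("scene","top"):
    p,d,c=cam(n);cv2.imwrite(f"pics/{n}0.png",p);np.save(f"{n}.npy",pts(d,c));np.save(f"{n}p.npy",p)
    print(n,c)
E
```

```text
{'time': 0.0, 'ee_pos': [0.1526, -0.6057, 0.2218], 'eef_rot': [-0.7016, -0.0875, 0.7018, -0.0866], 'ft_force': [0.9205, 0.0106, 0.8134], 'width': 0.0869}
scene {'camera_matrix': array([[392.20733284,   0.        , 275.5008991 ],
       [  0.        , 392.20733284, 206.2067094 ],
       [  0.        ,   0.        ,   1.        ]]), 'rvec': array([ 2.55610466,  0.61730593, -0.17354525]), 'tvec': array([-0.49888128, -0.11148324,  1.16387563])}
top {'camera_matrix': array([[536.02460977,   0.        , 270.02468211],
       [  0.        , 536.02460977, 213.36015537],
       [  0.        ,   0.        ,   1.        ]]), 'rvec': array([ 2.1684078 , -2.14961158,  0.16182066]), 'tvec': array([0.02573843, 0.55060509, 1.61982531])}
```

View pics/scene0.png

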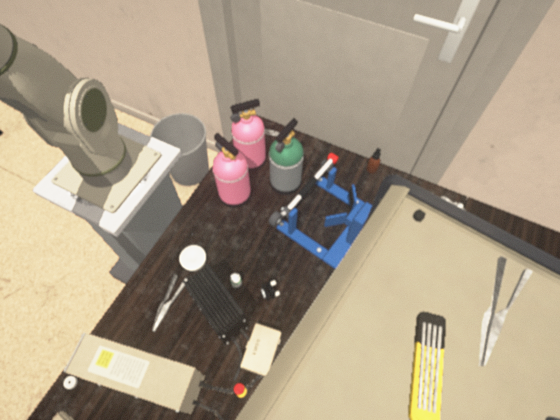

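View pics/top0.png

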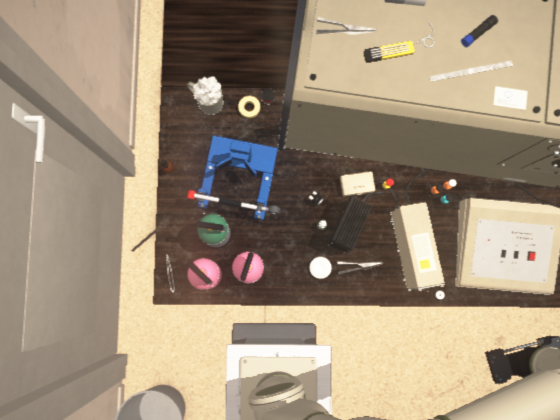

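The only green-shouldered grey bottle is at top (213,230) / scene (286,165). The bottles at top (204,273) and (247,267) are pink decoys. The blue stand is at top (240,180), with its red grip at (191,195) and its hinge near (265,209). I'll confirm with an enlarged crop and measure.

```bash
python3 - <<'E'
from h import *
p=np.load("topp.npy");W=np.load("top.npy")
cv2.imwrite("pics/crop1.png",cv2.resize(p[120:310,150:300],None,fx=4,fy=4,interpolation=2)[:600*2][:, :])
im=cv2.resize(p[125:300,150:300],None,fx=3.4,fy=3.4,interpolation=2);cv2.imwrite("pics/crop1.png",im);print(im.shape)
hsv=cv2.cvtColor(p,cv2.COLOR_BGR2HSV)
def rep(name,m):
    q=W[m];print(name,m.sum(),np.round(np.median(q,0),4),np.round(q.min(0),3),np.round(q.max(0),3))
roi=np.zeros(p.shape[:2],bool);roi[125:300,150:300]=1
H,S,V=[hsv[...,i] for i in range(3)]
g=roi&(H>60)&(H<95)&(S>60)&(W[...,2]>.1);rep("green",g)
b=roi&(H>100)&(H<125)&(S>120);rep("blue",b)
red=roi&((H<8)|(H>174))&(S>180)&(V>120);rep("red",red)
# handle bar
hb=roi&(W[...,2]>.205)&(W[...,2]<.25);n,l,s,ce=cv2.connectedComponentsWithStats(hb.astype(np.uint8))
for i in range(1,n):
    if s[i,4]>20:
        q=W[l==i];x=q[:,:2]-q[:,:2].mean(0);w,v=np.linalg.eigh(x.T@x/len(q));pr=x@v[:,1]
        print("bar",ce[i],s[i,4],q.mean(0).round(4),np.rad2deg(np.arctan2(v[1,1],v[0,1])).round(1),"len",np.ptp(pr).round(3),"mid",(q[:,:2].mean(0)+v[:,1]*(pr.max()+pr.min())/2).round(4),np.median(q[:,2]))
# stand posts/feet
for lo,hi in((.002,.03),(.07,.135),(.135,.15)):
    m=b&(W[...,2]>lo)&(W[...,2]<hi);rep(f"blue {lo}",m)
    (c,sz,a)=cv2.minAreaRect(W[m][:,:2].astype(np.float32));print(c,sz,a)
m=roi&(np.minimum(np.minimum(p[...,0],p[...,1]),p[...,2])>150)&(W[...,2]>.07);rep("white",m)
E
```

```text
(595, 510, 3)
green 318 [0.5012 0.1861 0.1647] [0.329 0.055 0.147] [0.532 0.223 1.678]
blue 2313 [0.7198 0.1103 0.0129] [ 0.329  0.009 -0.005] [0.804 0.253 1.678]
red 10 [0.5986 0.2726 0.1041] [0.587 0.263 0.101] [0.606 0.276 0.111]
bar [293.5862069 129.5      ] 58 [ 0.7617 -0.0307  0.2269] 79.7 len 0.034 mid [ 0.7617 -0.0302] 0.2284140459952525
bar [282.62857143 133.51428571] 35 [ 0.7494 -0.      0.2281] 85.0 len 0.018 mid [ 0.7493 -0.0009] 0.2275454219045832
bar [209.68965517 225.52873563] 174 [0.4891 0.1967 0.2322] 81.7 len 0.076 mid [0.4891 0.1966] 0.23303542880256634
bar [246.98787879 266.0969697 ] 165 [0.3805 0.0942 0.2325] 162.1 len 0.074 mid [0.3807 0.0941] 0.23295838000567232
bar [199.86363636 272.96022727] 176 [0.3612 0.2201 0.2316] 47.4 len 0.074 mid [0.3616 0.2206] 0.23230415318413278
blue 0.002 1741 [0.7241 0.0886 0.0115] [0.538 0.009 0.002] [0.804 0.253 0.027]
(0.6715220808982849, 0.13385675847530365) (0.21245741844177246, 0.23429305851459503) 79.31597137451172
blue 0.07 340 [0.7052 0.1181 0.1204] [0.549 0.047 0.071] [0.749 0.245 0.135]
(0.6617944240570068, 0.12335087358951569) (0.20027633011341095, 0.1715008020401001) 71.60706329345703
blue 0.135 155 [0.7334 0.1219 0.1395] [0.681 0.09  0.135] [0.751 0.189 0.148]
(0.7104336619377136, 0.13873028755187988) (0.0836377814412117, 0.07980788499116898) 76.51448059082031
white 664 [0.3855 0.1858 0.1634] [0.327 0.044 0.085] [0.6   0.259 1.678]
```

View pics/crop1.png

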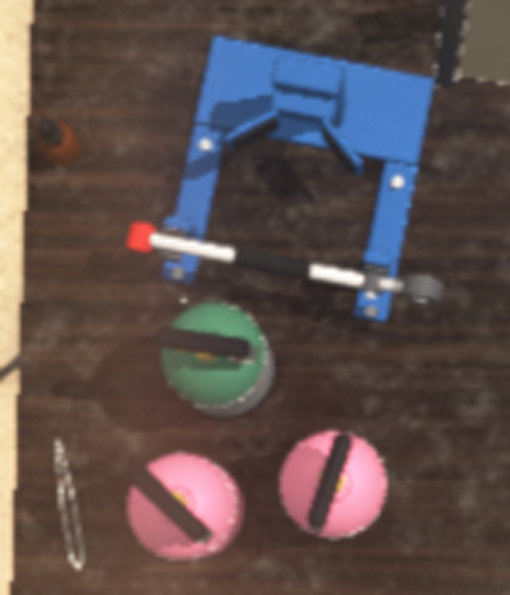

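Confirmed: the target is the green-shouldered grey bottle, crop (215,350). The bolts on the stand's feet are at crop (205,144) and (397,182). Next I refine the stand frame from the arm line and the bolts.

```bash
cat >> h.py <<'E'
def rows(P,Q,targets):
    """targets: list of (pos, Rotation); start pose P,Q -> print rows"""
    for p,q in targets:
        a=Q.inv().apply(np.array(p)-P)/.25; b=(Q.inv()*q).as_rotvec()/1.5
        print(" ".join(f"{x:.3f}".replace("-0.000","0") for x in np.r_[a,b]),end="; ")
    print()
def down(yaw):  # tool x down, tool y at world angle yaw
    y=np.array([np.cos(yaw),np.sin(yaw),0]);x=np.array([0,0,-1.]);return R.from_matrix(np.stack([x,y,np.cross(x,y)],1))
E
python3 - <<'E'
from h import *
p=np.load("topp.npy");W=np.load("top.npy")
for u,v in((210,167),(267,178)):
    q=W[v-1:v+2,u-1:u+2].reshape(-1,3);print("bolt",np.median(q,0).round(4))
roi=np.zeros(p.shape[:2],bool);roi[185:218,192:272]=1
m=roi&(W[...,2]>.094)&(W[...,2]<.112)&(p.min(2)>110);q=W[m]
print(m.sum(),np.median(q[:,2]));v=cv2.fitLine(q[:,:2].astype(np.float32),cv2.DIST_HUBER,0,.01,.01).ravel();print(v,np.rad2deg(np.arctan2(v[1],v[0])))
# back edge of base plate
hsv=cv2.cvtColor(p,cv2.COLOR_BGR2HSV);b=(hsv[...,0]>100)&(hsv[...,0]<125)&(hsv[...,1]>120)&(W[...,2]<.03)&(W[...,2]>0)
E=[]
for u in range(216,274,3):
    k=np.where(b[130:170,u])[0]
    if len(k):E.append(W[130+k[0],u,:2])
E=np.array(E,np.float32);print(E[[0,-1]]);v=cv2.fitLine(E,cv2.DIST_HUBER,0,.01,.01).ravel();print(v,np.rad2deg(np.arctan2(v[1],v[0])))
s=st();print(R.from_quat(s["eef_rot"]).as_matrix().round(3))
E
```

```text
bolt [0.6998 0.2215 0.0133]
bolt [0.6663 0.0406 0.0126]
196 0.100551770842942
[0.18679395 0.9823991  0.5773064  0.1661311 ] 79.23425
[[0.7993041  0.20399599]
 [0.76830655 0.0222341 ]]
[0.18549608 0.982645   0.779584   0.09328944] 79.30994
{'time': 0.1, 'ee_pos': [0.1526, -0.6057, 0.2218], 'eef_rot': [-0.7017, -0.0875, 0.7018, -0.0866], 'ft_force': [-0.4258, 0.3702, -0.026], 'width': 0.087}
[[-0.     0.244 -0.97 ]
 [ 0.001 -0.97  -0.244]
 [-1.    -0.001  0.   ]]
```

```bash
cat >> h.py <<'E'
SY=np.deg2rad(-10.7); SX=np.array([np.cos(SY),np.sin(SY),0]);SYv=np.array([-np.sin(SY),np.cos(SY),0]);SO=np.array([.6374,.1396,0])
def S(x,y,z): return SO+SX*x+SYv*y+np.array([0,0,z])
def leaned(yaw,lean):  # tool leaning so body is displaced to the +left of yaw direction
    return R.from_rotvec(-lean*np.array([np.cos(yaw),np.sin(yaw),0]))*down(yaw)
E
python3 - <<'E'
from h import *
s=r.read_state();P=s["ee_pos"];Q=R.from_quat(s["eef_rot"])
L=[((.30,-.45,.38),down(np.deg2rad(-62))),((.42,-.25,.40),down(np.deg2rad(-45))),((.50,-.03,.40),down(np.deg2rad(-28))),((.555,.14,.38),down(SY)),(S(-.064,.118,.095)+[0,0,.15],leaned(SY,.3))]
for l in L: rows(P,Q,[l]);P,Q=np.array(l[0]),l[1]
E
```

```text
-0.632 -0.461 -0.724 -0.161 0 0.001; 
-0.080 -0.481 -0.799 -0.198 0.000 0.000; 
0 -0.396 -0.849 -0.198 0.000 0.000; 
0.080 -0.125 -0.704 -0.201 0.000 0.000; 
0.540 0.068 -0.532 0.000 -0.200 0;
```

```bash
X="python3 -m pendant"
$X '-0.632 -0.461 -0.724 -0.161 0 0; -0.632 -0.461 -0.724 -0.161 0 0; -0.632 -0.461 -0.724 -0.161 0 0; -0.632 -0.461 -0.724 -0.161 0 0; -0.632 -0.461 -0.724 -0.161 0 0; -0.632 -0.461 -0.724 -0.161 0 0' 1 30
$X '-0.08 -0.481 -0.799 -0.198 0 0; -0.08 -0.481 -0.799 -0.198 0 0; -0.08 -0.481 -0.799 -0.198 0 0; -0.08 -0.481 -0.799 -0.198 0 0; -0.08 -0.481 -0.799 -0.198 0 0; -0.08 -0.481 -0.799 -0.198 0 0'
$X '0 -0.396 -0.849 -0.198 0 0; 0 -0.396 -0.849 -0.198 0 0; 0 -0.396 -0.849 -0.198 0 0; 0 -0.396 -0.849 -0.198 0 0; 0 -0.396 -0.849 -0.198 0 0; 0 -0.396 -0.849 -0.198 0 0'
python3 -c "
from h import *
s=st();print(s['joint_positions'].round(2))"
```

```text
time: 0.7
ee_pos: [0.304, -0.4471, 0.384]
eef_rot: [0.687, 0.172, -0.685, 0.174]
ft_force: [0.2, -0.1, 0.5]
width: 0.087
time: 1.3
ee_pos: [0.4224, -0.2456, 0.4008]
eef_rot: [0.653, 0.273, -0.652, 0.273]
ft_force: [-0.7, -0.2, -0.1]
width: 0.0872
time: 1.9
ee_pos: [0.5007, -0.0257, 0.4]
eef_rot: [0.605, 0.367, -0.605, 0.366]
ft_force: [-0.5, -0.5, 0.8]
width: 0.0871
{'time': 1.9, 'ee_pos': [0.5007, -0.0257, 0.4], 'eef_rot': [0.605, 0.3669, -0.6047, 0.3658], 'ft_force': [-0.5464, -0.4971, 0.7783], 'width': 0.0871}
[ 0.62  0.07 -0.69  1.42  0.04  1.67 -0.55]
```

```bash
X="python3 -m pendant"
$X '0.08 -0.125 -0.704 -0.2 0 0; 0.08 -0.125 -0.704 -0.2 0 0; 0.08 -0.125 -0.704 -0.2 0 0; 0.08 -0.125 -0.704 -0.2 0 0; 0.08 -0.125 -0.704 -0.2 0 0; 0.08 -0.125 -0.704 -0.2 0 0'
$X '0.1 0.068 -0.532 0 -0.2 0; 0.1 0.068 -0.532 0 -0.2 0; 0.3 0.068 -0.532 0 -0.2 0; 0.54 0.068 -0.532 0 -0.2 0; 0.54 0.068 -0.532 0 -0.2 0; 0.54 0.068 -0.532 0 -0.2 0; 0.54 0.068 -0.532 0 -0.2 0'
python3 - <<'E'
from h import *
s=st();print(s['joint_positions'].round(2))
c=vision.get_calibration("wrist");p,d=vision.camera("wrist");cv2.imwrite("pics/w1.png",p)
hsv=cv2.cvtColor(p,cv2.COLOR_BGR2HSV);m=((hsv[...,0]<8)|(hsv[...,0]>174))&(hsv[...,1]>180)&(hsv[...,2]>100)
n,l,stt,ce=cv2.connectedComponentsWithStats(m.astype(np.uint8))
K=np.array(c["camera_matrix"]);Rm=cv2.Rodrigues(np.array(c["rvec"],float))[0];t=np.array(c["tvec"],float).ravel();C=-Rm.T@t
print("cam",C.round(3))
for i in range(1,n):
    if stt[i,4]>40:
        a=(ce[i]-[K[0,2],K[1,2]])/[K[0,0],K[1,1]];th=np.linalg.norm(a);ray=Rm.T@np.r_[a/th*np.sin(th),np.cos(th)]
        dd=np.median(d[l==i]);P=C+ray*(0.095-C[2])/ray[2]
        print(ce[i],stt[i],"depth",dd,"on z=.095",P.round(4),"by depth",(C+ray*dd/np.cos(th)).round(4))
print("pred grip",S(-.064,.118,.095))
E
```

```text
time: 2.5
ee_pos: [0.5555, 0.1388, 0.3796]
eef_rot: [-0.544, -0.451, 0.545, -0.45]
ft_force: [-0.1, -0.5, 0.2]
width: 0.0868
time: 3.2
ee_pos: [0.5976, 0.2648, 0.2467]
eef_rot: [-0.457, -0.377, 0.621, -0.512]
ft_force: [0.1, -0.2, 1.5]
width: 0.0871
{'time': 3.2, 'ee_pos': [0.5976, 0.2648, 0.2467], 'eef_rot': [-0.4574, -0.3773, 0.6211, -0.5125], 'ft_force': [0.0885, -0.1538, 1.45], 'width': 0.0871}
[-0.15  0.65 -0.77  1.12  0.59  1.78 -1.01]
cam [0.622 0.385 0.379]
[279.51459854 147.93430657] [266 137  27  23 548] depth 0.29362726 on z=.095 [0.5971 0.2661 0.095 ] by depth [0.5978 0.2698 0.1038]
[500.81656805 222.25443787] [494 215  17  18 169] depth 0.4518896 on z=.095 [0.8595 0.1234 0.095 ] by depth [0.926  0.0503 0.0158]
pred grip [0.59642144 0.26743097 0.095     ]
```

View pics/w1.png

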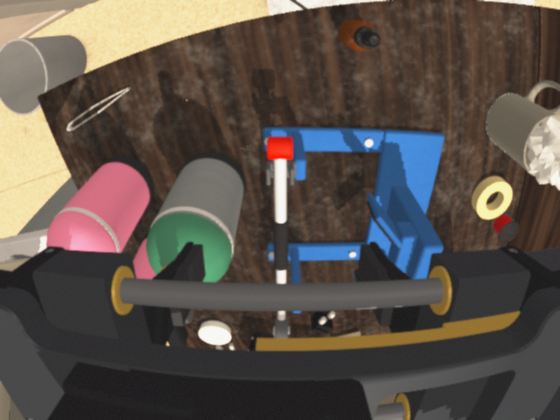

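The wrist view shows the red grip at (280,148), the arm across the mouth, and the target bottle at left (200,220). The ray gives the grip at (0.597,0.266), which agrees with the stand frame.

```bash
python3 - <<'E'
from h import *
s=r.read_state();P=s["ee_pos"];Q=R.from_quat(s["eef_rot"]);T=leaned(SY,.3);tx=T.as_matrix()[:,0]
def arc(th): return S(-.064,-.090+.208*np.cos(th)+.003*(th==0),.095+.208*np.sin(th))+tx*.012
rows(P,Q,[(arc(0)-tx*.05,T),(arc(0),T)])
print();P,Q=arc(0),T
th=np.linspace(0,1.4,17)[1:]
rows(P,Q,[(arc(a),T) for a in th[:8]]);rows(arc(th[7]),Q,[(arc(a),T) for a in th[8:]])
E
```

```text
0.428 -0.010 -0.200 -0.004 0 -0.001; 0.628 -0.010 -0.200 -0.004 0 -0.001; 

-0.065 0 0.036 0.000 0.000 0.000; -0.131 0 0.066 0.000 0.000 0.000; -0.194 0 0.102 0.000 0.000 0.000; -0.254 0 0.144 0.000 0.000 0.000; -0.310 0 0.190 0.000 0.000 0.000; -0.362 0 0.242 0.000 0.000 0.000; -0.409 0 0.297 0.000 0.000 0.000; -0.451 0 0.357 0.000 0.000 0.000; 
-0.037 0.000 0.063 0.000 0.000 0.000; -0.068 0.000 0.129 0.000 0.000 0.000; -0.093 0.000 0.197 0.000 0.000 0.000; -0.112 0.000 0.267 0.000 0.000 0.000; -0.125 0.000 0.339 0.000 0.000 0.000; -0.131 0.000 0.411 0.000 0.000 0.000; -0.131 0.000 0.484 0.000 0.000 0.000; -0.125 0.000 0.557 0.000 0.000 0.000;
```

```bash
X="python3 -m pendant"
$X '0.2 -0.01 -0.2 0 0 0; 0.428 -0.01 -0.2 0 0 0; 0.428 -0.01 -0.2 0 0 0; 0.53 -0.01 -0.2 0 0 0; 0.628 -0.01 -0.2 0 0 0; 0.628 -0.01 -0.2 0 0 0; 0.628 -0.01 -0.2 0 0 0' 0.4 12
$X '0 0 0 0 0 0; 0 0 0 0 0 0; 0 0 0 0 0 0; 0 0 0 0 0 0; 0 0 0 0 0 0; 0 0 0 0 0 0' -1 12
```

```text
time: 3.95
ee_pos: [0.5963, 0.2685, 0.0838]
eef_rot: [-0.459, -0.377, 0.62, -0.513]
ft_force: [0.6, -0.0, 0.0]
width: 0.0611
time: 4.55
ee_pos: [0.597, 0.2689, 0.0814]
eef_rot: [-0.459, -0.377, 0.619, -0.514]
ft_force: [6.3, 0.6, -0.9]
width: 0.0239
```

```bash
X="python3 -m pendant"
$X '-0.065 0.006 0.036 0 0 0; -0.131 0.006 0.066 0 0 0; -0.194 0.006 0.102 0 0 0; -0.254 0.006 0.144 0 0 0; -0.31 0.006 0.19 0 0 0; -0.362 0.006 0.242 0 0 0; -0.409 0.006 0.297 0 0 0; -0.451 0.006 0.357 0 0 0'
$X '-0.037 0 0.063 0 0 0; -0.068 0 0.129 0 0 0; -0.093 0 0.197 0 0 0; -0.112 0 0.267 0 0 0; -0.125 0 0.339 0 0 0; -0.131 0 0.411 0 0 0; -0.131 0 0.484 0 0 0; -0.125 0 0.557 0 0 0'
```

```text
time: 5.35
ee_pos: [0.5873, 0.2181, 0.216]
eef_rot: [-0.459, -0.378, 0.619, -0.513]
ft_force: [5.8, 0.3, 0.4]
width: 0.024
time: 6.15
ee_pos: [0.5644, 0.0959, 0.2873]
eef_rot: [-0.459, -0.377, 0.619, -0.514]
ft_force: [7.4, 0.1, 1.7]
width: 0.0237
```

```bash
X="python3 -m pendant"
$X '0 0 0 0 0 0; 0 0 0 0 0 0; 0 0 0 0 0 0; 0 0 0 0 0 0; -0.15 0 0 0 0 0; -0.25 0 0 0 0 0; -0.25 0 0 0 0 0' 0.6 40
python3 - <<'E'
from h import *
s=st();print(s['joint_positions'].round(2));P=s["ee_pos"];Q=R.from_quat(s["eef_rot"]);T=down(np.deg2rad(-8.3))
rows(P,Q,[((.489,.1966,.30),T),((.489,.1966,.209),T)])
p,d,c=cam("top");cv2.imwrite("pics/t1.png",p);W=pts(d,c)
hsv=cv2.cvtColor(p,cv2.COLOR_BGR2HSV);m=((hsv[...,0]<8)|(hsv[...,0]>174))&(hsv[...,1]>150)&(hsv[...,2]>80);m[:,:150]=0;m[:100]=0;m[:,330:]=0
n,l,ss,ce=cv2.connectedComponentsWithStats(m.astype(np.uint8))
for i in range(1,n):
    if ss[i,4]>5: print(ce[i],ss[i,4],np.median(W[l==i],0).round(3))
print("open grip",S(-.064,-.186,.28))
E
```

```text
time: 6.85
ee_pos: [0.567, 0.117, 0.3483]
eef_rot: [-0.459, -0.379, 0.618, -0.514]
ft_force: [0.4, -0.2, -0.6]
width: 0.0676
{'time': 6.85, 'ee_pos': [0.567, 0.117, 0.3483], 'eef_rot': [-0.4585, -0.3788, 0.6182, -0.5139], 'ft_force': [0.4156, -0.2378, -0.5767], 'width': 0.0676}
[ 0.14  0.4  -0.8   1.24  0.5   1.82 -0.77]
0.109 -0.366 -0.300 -0.028 0.198 0.002; 0.457 -0.367 -0.407 -0.028 0.198 0.002; 
[264.68918919 197.2972973 ] 74 [0.556 0.048 0.311]
open grip [ 0.53997879 -0.03128332  0.28      ]
```

```bash
X="python3 -m pendant"
$X '0 -0.2 -0.15 -0.028 0.198 0; 0.109 -0.366 -0.3 -0.028 0.198 0; 0.109 -0.366 -0.3 -0.028 0.198 0; 0.109 -0.366 -0.3 -0.028 0.198 0; 0.109 -0.366 -0.3 -0.028 0.198 0; 0.109 -0.366 -0.3 -0.028 0.198 0; 0.109 -0.366 -0.3 -0.028 0.198 0'
python3 - <<'E'
from h import *
s=st();print(s['joint_positions'].round(2));P=s["ee_pos"];Q=R.from_quat(s["eef_rot"]);T=down(np.deg2rad(-8.3))
rows(P,Q,[((.489,.1966,.209),T)])
p,d,c=cam("scene");cv2.imwrite("pics/s1.png",p[80:290,180:460].repeat(2,0).repeat(2,1));W=pts(d,c)
hsv=cv2.cvtColor(p,cv2.COLOR_BGR2HSV);m=((hsv[...,0]<8)|(hsv[...,0]>174))&(hsv[...,1]>150)&(hsv[...,2]>80);m[:100]=0;m[300:]=0
n,l,ss,ce=cv2.connectedComponentsWithStats(m.astype(np.uint8))
for i in range(1,n):
    if ss[i,4]>5: print(ce[i],ss[i,4],np.median(W[l==i],0).round(3))
print("open grip",S(-.064,-.186,.28))
p,d=vision.camera("wrist");cv2.imwrite("pics/w2.png",p)
E
```

```text
time: 7.6
ee_pos: [0.4895, 0.1941, 0.2976]
eef_rot: [-0.533, -0.463, 0.537, -0.461]
ft_force: [0.5, -0.6, 0.2]
width: 0.0697
{'time': 7.6, 'ee_pos': [0.4895, 0.1941, 0.2976], 'eef_rot': [-0.5334, -0.4631, 0.5374, -0.4607], 'ft_force': [0.4654, -0.5881, 0.1507], 'width': 0.0697}
[ 0.35  0.18 -0.92  1.56  0.14  1.48 -0.72]
0.354 -0.001 -0.010 -0.002 0.001 0.004; 
[257.99358974 198.75641026] 156 [ 0.541 -0.034  0.286]
open grip [ 0.53997879 -0.03128332  0.28      ]
```

View pics/s1.png

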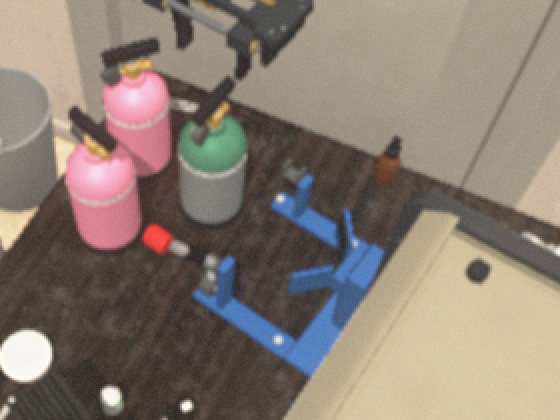

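View pics/w2.png

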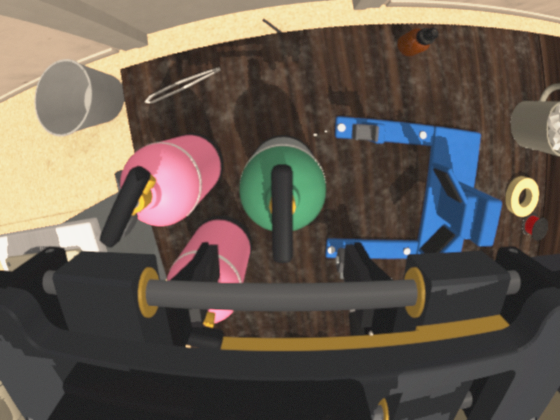

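The arm rests open: its red grip is at (0.541,-0.034,0.286), scene crop (157,238). In the wrist view the bar at (282,210) lies lengthwise between the fingers. I descend and grip.

```bash
X="python3 -m pendant"
$X '0.18 0 -0.01 0 0 0; 0.3 0 -0.01 0 0 0; 0.354 0 -0.01 0 0 0; 0.354 0 -0.01 0 0 0; 0.354 0 -0.01 0 0 0' 0.2
$X '0 0 0 0 0 0; 0 0 0 0 0 0; 0 0 0 0 0 0; 0 0 0 0 0 0; 0 0 0 0 0 0; 0 0 0 0 0 0; 0 0 0 0 0 0' -1 45
python3 -c "
from h import *
s=st();print(s['joint_positions'].round(2))"
```

```text
time: 8.2
ee_pos: [0.489, 0.1968, 0.2102]
eef_rot: [-0.534, -0.463, 0.537, -0.461]
ft_force: [0.4, -0.1, 0.6]
width: 0.0527
time: 8.9
ee_pos: [0.4891, 0.1962, 0.209]
eef_rot: [-0.534, -0.463, 0.537, -0.461]
ft_force: [4.5, -0.9, 0.4]
width: 0.0159
{'time': 8.9, 'ee_pos': [0.4891, 0.1962, 0.209], 'eef_rot': [-0.5337, -0.4625, 0.5373, -0.4611], 'ft_force': [4.52, -0.8836, 0.422], 'width': 0.0159}
[ 0.34  0.24 -0.91  1.7   0.19  1.31 -0.76]
```

```bash
cat > walk.py <<'E'
from h import *
H=.209
def pose(side,phi,psi,pivot):
    # side +1: on left edge (pivot at bottle y=+.046), -1: right edge
    B=R.from_euler("z",psi)*R.from_euler("x",-side*phi)
    base=np.r_[pivot,0]-B.apply([0,side*.046,0])
    return base+B.apply([0,0,H]),B*down(0)
def seg(c,psi,calls):
    """c,psi: upright bottle. calls: list of lists of (side,phi,psi) rows; flat rows phi=0. Prints rows per call"""
    P,Q=np.r_[c,H],down(psi);piv=None;cs=0
    for call in calls:
        T=[]
        for side,phi,ps in call:
            if side!=cs:   # new pivot taken from flat pose
                piv=c+R.from_euler("z",psi).apply([0,side*.046,0])[:2];cs=side
            T.append(pose(side,phi,ps,piv))
            c=piv-R.from_euler("z",ps).apply([0,side*.046,0])[:2];psi=ps
        rows(P,Q,T);P,Q=T[-1]
    rel=np.r_[c,0]-SO;print("c",c.round(4),"psi",np.rad2deg(psi).round(1),"stand xy",(rel@SX).round(4),(rel@SYv).round(4));return c,psi
d=np.deg2rad
E
python3 - <<'E'
from walk import *
s=r.read_state();Y=R.from_quat(s["eef_rot"]).as_matrix()[:,1];psi=np.arctan2(Y[1],Y[0]);print(np.rad2deg(psi))
c=s["ee_pos"][:2]
a=psi;b=d(5)
seg(c,psi,[[(1,f,a) for f in(.03,.06,.09,.12,.13,.13)]])
seg(c,psi,[[(1,f,a) for f in(.13,)],[(1,.13,a+(b-a)*k/4) for k in(1,2,3,4)]+[(1,f,b) for f in(.09,.045,0,0)]])
E
```

```text
-8.451661138324495
-0.005 0 -0.025 0.000 -0.020 0; -0.010 0.000 -0.050 0.000 -0.040 0.000; -0.013 0.000 -0.076 0.000 -0.060 0; -0.016 0 -0.101 0.000 -0.080 0.000; -0.017 0.000 -0.110 0.000 -0.087 0; -0.017 0.000 -0.110 0.000 -0.087 0; 
c [0.4891 0.1962] psi -8.5 stand xy -0.1562 0.0281
-0.017 0.000 -0.110 0.000 -0.087 0; 
0 0.004 0 -0.039 0 0.005; 0 0.009 -0.001 -0.078 0.000 0.010; 0 0.013 -0.001 -0.116 0 0.015; 0 0.017 -0.002 -0.155 0 0.020; 0.008 0.025 0.030 -0.156 0.027 0.017; 0.018 0.034 0.066 -0.156 0.056 0.014; 0.030 0.043 0.102 -0.156 0.086 0.010; 0.030 0.043 0.102 -0.156 0.086 0.010; 
c [0.4999 0.1959] psi 5.0 stand xy -0.1456 0.0297
```

```bash
X="python3 -m pendant"
$X '0 0.006 0 0 0 0; 0 0.006 0 0 0 0; 0 0.006 0 0 0 0'
$X '-0.005 0 -0.025 0 -0.02 0; -0.01 0 -0.05 0 -0.04 0; -0.013 0 -0.076 0 -0.06 0; -0.016 0 -0.101 0 -0.08 0; -0.017 0 -0.11 0 -0.087 0; -0.017 0 -0.11 0 -0.087 0; -0.017 0 -0.11 0 -0.087 0'
```

```text
time: 9.2
ee_pos: [0.4897, 0.1962, 0.209]
eef_rot: [-0.533, -0.463, 0.538, -0.461]
ft_force: [-0.2, -1.7, 3.0]
width: 0.0157
time: 9.9
ee_pos: [0.494, 0.2228, 0.2129]
eef_rot: [-0.497, -0.432, 0.571, -0.49]
ft_force: [0.0, -2.3, 1.7]
width: 0.0156
```

```bash
X="python3 -m pendant"
$X '0 0.004 0 -0.039 0 0.005; 0 0.009 -0.001 -0.078 0 0.01; 0 0.013 -0.001 -0.116 0 0.015; 0 0.017 -0.002 -0.155 0 0.02; 0.008 0.025 0.03 -0.156 0.027 0.017; 0.018 0.034 0.066 -0.156 0.056 0.014; 0.03 0.043 0.102 -0.156 0.086 0.01; 0.03 0.043 0.102 -0.156 0.086 0.01'
python3 - <<'E'
from walk import *
s=st()
p,_=vision.camera("scene");cv2.imwrite("pics/s2.png",p[80:290,180:460].repeat(2,0).repeat(2,1))
a=d(5);b=d(-46);c=np.array([.5007,.1959])
def step(c,side,a,b):
    return seg(c,a,[[(side,f,a) for f in(.03,.06,.09,.12,.13,.13)],[(side,.13,a+(b-a)*k/8) for k in range(1,9)],[(side,f,b) for f in(.10,.07,.035,0,0,0)]])
c,_=step(c,-1,a,b)
c,_=step(c,1,b,a)
E
```

```text
time: 10.7
ee_pos: [0.5015, 0.1941, 0.2093]
eef_rot: [0.477, 0.522, -0.48, 0.519]
ft_force: [-2.1, 3.7, 0.1]
width: 0.0157
{'time': 10.7, 'ee_pos': [0.5015, 0.1941, 0.2093], 'eef_rot': [0.4775, 0.522, -0.4802, 0.5186], 'ft_force': [-2.0528, 3.6833, 0.061], 'width': 0.0157}
-0.005 0 0.025 0.000 0.020 0.000; -0.010 0 0.050 0.000 0.040 0; -0.013 0.000 0.076 0.000 0.060 0.000; -0.016 0.000 0.101 0.000 0.080 0; -0.017 0.000 0.110 0.000 0.087 0; -0.017 0.000 0.110 0.000 0.087 0; 
0 0.008 0.000 0.074 0.000 0.010; 0 0.016 0.002 0.147 0.000 0.019; -0.001 0.024 0.004 0.221 0 0.029; -0.001 0.032 0.007 0.294 0 0.038; -0.001 0.039 0.011 0.368 0 0.048; -0.002 0.046 0.016 0.441 0.000 0.058; -0.003 0.052 0.021 0.515 0.000 0.067; -0.004 0.058 0.027 0.588 0 0.077; 
0.006 0 -0.025 0.000 -0.020 0.000; 0.013 0 -0.050 0 -0.040 0.000; 0.021 0 -0.078 0 -0.063 0; 0.031 0 -0.107 0 -0.087 0; 0.031 0 -0.107 0 -0.087 0; 0.031 0 -0.107 0 -0.087 0; 
c [0.5378 0.182 ] psi -46.0 stand xy -0.1057 0.0232
-0.005 0.000 -0.025 0 -0.020 0.000; -0.010 0 -0.050 0 -0.040 0; -0.013 0 -0.076 0.000 -0.060 0.000; -0.016 0 -0.101 0 -0.080 0.000; -0.017 0 -0.110 0 -0.087 0.000; -0.017 0 -0.110 0 -0.087 0.000; 
0 0.008 0 -0.074 0 0.010; 0 0.016 -0.002 -0.147 0.000 0.019; -0.001 0.024 -0.004 -0.221 0 0.029; -0.001 0.032 -0.007 -0.294 0.000 0.038; -0.001 0.039 -0.011 -0.368 0 0.048; -0.002 0.046 -0.016 -0.441 0 0.058; -0.003 0.052 -0.021 -0.515 0.000 0.067; -0.004 0.058 -0.027 -0.588 0 0.077; 
0.006 0.000 0.025 0 0.020 0.000; 0.013 0.000 0.050 0 0.040 0; 0.021 0.000 0.078 0 0.063 0.000; 0.031 0.000 0.107 0 0.087 0; 0.031 0.000 0.107 0 0.087 0; 0.031 0.000 0.107 0 0.087 0; 
c [0.5749 0.1682] psi 5.0 stand xy -0.0667 0.0165
```

View pics/s2.png

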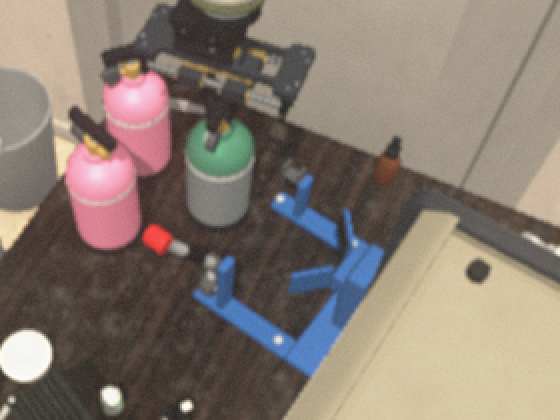

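The bottle stands upright, held, and slightly forward at crop (218,185). The arm stays open. The rows repeat for each step.

```bash
X="python3 -m pendant"
$X '-0.005 0 0.025 0 0.02 0; -0.01 0 0.05 0 0.04 0; -0.013 0 0.076 0 0.06 0; -0.016 0 0.101 0 0.08 0; -0.017 0 0.11 0 0.087 0; -0.017 0 0.11 0 0.087 0; -0.017 0 0.11 0 0.087 0'
$X '0 0.008 0 0.074 0 0.01; 0 0.016 0.002 0.147 0 0.019; -0.001 0.024 0.004 0.221 0 0.029; -0.001 0.032 0.007 0.294 0 0.038; -0.001 0.039 0.011 0.368 0 0.048; -0.002 0.046 0.016 0.441 0 0.058; -0.003 0.052 0.021 0.515 0 0.067; -0.004 0.058 0.027 0.588 0 0.077'
$X '0 0 0 0 0 0; 0.006 0 -0.025 0 -0.02 0; 0.013 0 -0.05 0 -0.04 0; 0.021 0 -0.078 0 -0.063 0; 0.031 0 -0.107 0 -0.087 0; 0.031 0 -0.107 0 -0.087 0; 0.031 0 -0.107 0 -0.087 0'
python3 -c "
from h import *
s=st();print(s['joint_positions'].round(2));p,_=vision.camera('scene');cv2.imwrite('pics/s3.png',p[80:290,180:460].repeat(2,0).repeat(2,1))"
```

```text
time: 11.45
ee_pos: [0.5026, 0.1689, 0.2127]
eef_rot: [0.505, 0.556, -0.448, 0.485]
ft_force: [0.9, 2.0, -7.6]
width: 0.0157
time: 12.25
ee_pos: [0.5173, 0.1637, 0.2126]
eef_rot: [0.694, 0.281, -0.615, 0.246]
ft_force: [1.4, 2.6, -8.2]
width: 0.016
time: 12.95
ee_pos: [0.5376, 0.1827, 0.2095]
eef_rot: [-0.652, -0.267, 0.658, -0.267]
ft_force: [-5.1, -1.6, 5.4]
width: 0.0155
{'time': 12.95, 'ee_pos': [0.5376, 0.1827, 0.2095], 'eef_rot': [-0.6516, -0.2667, 0.6582, -0.2665], 'ft_force': [-5.1018, -1.581, 5.4004], 'width': 0.0155}
[ 0.28  0.33 -0.84  1.59  0.25  1.34 -1.39]
```

```bash
X="python3 -m pendant"
$X '-0.005 0 -0.025 0 -0.02 0; -0.01 0 -0.05 0 -0.04 0; -0.013 0 -0.076 0 -0.06 0; -0.016 0 -0.101 0 -0.08 0; -0.017 0 -0.11 0 -0.087 0; -0.017 0 -0.11 0 -0.087 0; -0.017 0 -0.11 0 -0.087 0'
$X '0 0.008 0 -0.074 0 0.01; 0 0.016 -0.002 -0.147 0 0.019; -0.001 0.024 -0.004 -0.221 0 0.029; -0.001 0.032 -0.007 -0.294 0 0.038; -0.001 0.039 -0.011 -0.368 0 0.048; -0.002 0.046 -0.016 -0.441 0 0.058; -0.003 0.052 -0.021 -0.515 0 0.067; -0.004 0.058 -0.027 -0.588 0 0.077'
python3 -c "
from h import *
p,_=vision.camera('scene');cv2.imwrite('pics/s4.png',cv2.resize(p[100:230,230:400],None,fx=4,fy=4,interpolation=2))"
$X '0 0 0 0 0 0; 0.006 0 0.025 0 0.02 0; 0.013 0 0.05 0 0.04 0; 0.021 0 0.078 0 0.063 0; 0.031 0 0.107 0 0.087 0; 0.031 0 0.107 0 0.087 0; 0.031 0 0.107 0 0.087 0'
python3 -c "
from h import *
s=st();print(s['joint_positions'].round(2))"
```

```text
time: 13.7
ee_pos: [0.5575, 0.2011, 0.2131]
eef_rot: [-0.608, -0.248, 0.699, -0.282]
ft_force: [-4.0, -1.4, 1.1]
width: 0.0154
time: 14.5
ee_pos: [0.5728, 0.1941, 0.213]
eef_rot: [0.442, 0.488, -0.509, 0.554]
ft_force: [-2.3, -3.0, 0.5]
width: 0.0157
time: 15.25
ee_pos: [0.5748, 0.1676, 0.2094]
eef_rot: [0.476, 0.522, -0.481, 0.519]
ft_force: [-5.5, -2.4, 6.5]
width: 0.0157
{'time': 15.25, 'ee_pos': [0.5748, 0.1676, 0.2094], 'eef_rot': [0.4764, 0.5217, -0.4813, 0.5189], 'ft_force': [-5.5401, -2.4094, 6.4971], 'width': 0.0157}
[ 0.39  0.46 -0.99  1.51  0.38  1.39 -0.54]
```

View pics/s4.png

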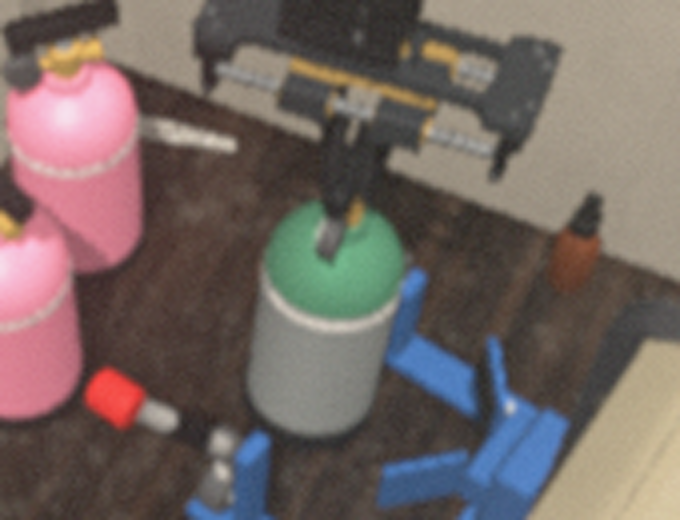

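The bottle is walking cleanly and now stands at the mouth, crop (320,340). Next come one more right step and a shorter left step.

```bash
X="python3 -m pendant"
$X '-0.005 0 0.025 0 0.02 0; -0.01 0 0.05 0 0.04 0; -0.013 0 0.076 0 0.06 0; -0.016 0 0.101 0 0.08 0; -0.017 0 0.11 0 0.087 0; -0.017 0 0.11 0 0.087 0'
$X '0 0.008 0 0.074 0 0.01; 0 0.016 0.002 0.147 0 0.019; -0.001 0.024 0.004 0.221 0 0.029; -0.001 0.032 0.007 0.294 0 0.038; -0.001 0.039 0.011 0.368 0 0.048; -0.002 0.046 0.016 0.441 0 0.058; -0.003 0.052 0.021 0.515 0 0.067; -0.004 0.058 0.027 0.588 0 0.077'
$X '0 0 0 0 0 0; 0.006 0 -0.025 0 -0.02 0; 0.013 0 -0.05 0 -0.04 0; 0.021 0 -0.078 0 -0.063 0; 0.031 0 -0.107 0 -0.087 0; 0.031 0 -0.107 0 -0.087 0; 0.031 0 -0.107 0 -0.087 0'
python3 - <<'E'
from walk import *
s=st();c=s["ee_pos"][:2];Y=R.from_quat(s["eef_rot"]).as_matrix()[:,1];a=np.arctan2(Y[1],Y[0]);rel=np.r_[c,0]-SO
print(np.rad2deg(a),"stand",rel@SX,rel@SYv);side=1
for b in (-8,-2,4):
    b=d(b);print(b);seg(c,a,[[(side,f,a) for f in(.03,.06,.09,.12,.13,.13)],[(side,.13,a+(b-a)*k/8) for k in range(1,9)],[(side,f,b) for f in(.10,.07,.035,0,0,0)]])
p,_=vision.camera('scene');cv2.imwrite('pics/s5.png',cv2.resize(p[100:230,230:400],None,fx=4,fy=4,interpolation=2))
E
```

```text
time: 15.85
ee_pos: [0.5773, 0.1403, 0.2127]
eef_rot: [0.506, 0.555, -0.449, 0.484]
ft_force: [-1.8, 2.1, -6.1]
width: 0.0157
time: 16.65
ee_pos: [0.592, 0.1365, 0.2126]
eef_rot: [0.695, 0.281, -0.615, 0.246]
ft_force: [1.3, 2.6, -7.7]
width: 0.0157
time: 17.35
ee_pos: [0.6121, 0.1555, 0.2096]
eef_rot: [-0.652, -0.267, 0.658, -0.266]
ft_force: [-4.9, -1.7, 5.1]
width: 0.0157
{'time': 17.35, 'ee_pos': [0.6121, 0.1555, 0.2096], 'eef_rot': [-0.652, -0.2668, 0.6579, -0.2662], 'ft_force': [-4.9447, -1.6521, 5.0871], 'width': 0.0157}
-45.71647218880008 stand -0.0278148131798678 0.01095590668406962
-0.13962634015954636
-0.005 0 -0.025 0.000 -0.020 0.000; -0.010 0.000 -0.050 0.000 -0.040 0.000; -0.013 0 -0.076 0.000 -0.060 0.000; -0.016 0 -0.101 0.000 -0.080 0.000; -0.017 0 -0.110 0.000 -0.087 0.000; -0.017 0 -0.110 0.000 -0.087 0.000; 
0 0.006 0 -0.054 0.000 0.007; 0 0.012 -0.001 -0.109 0.000 0.014; 0 0.018 -0.002 -0.163 0 0.021; -0.001 0.024 -0.004 -0.218 0 0.028; -0.001 0.030 -0.006 -0.272 0.000 0.036; -0.001 0.035 -0.009 -0.326 0 0.043; -0.002 0.040 -0.012 -0.381 0 0.050; -0.002 0.045 -0
[... 1081 characters left out ...]
.000; -0.010 0.000 -0.050 0.000 -0.040 0.000; -0.013 0 -0.076 0.000 -0.060 0.000; -0.016 0 -0.101 0.000 -0.080 0.000; -0.017 0 -0.110 0.000 -0.087 0.000; -0.017 0 -0.110 0.000 -0.087 0.000; 
0 0.008 0 -0.072 0 0.009; 0 0.016 -0.002 -0.143 0.000 0.019; -0.001 0.024 -0.004 -0.215 0.000 0.028; -0.001 0.031 -0.007 -0.287 0.000 0.037; -0.001 0.038 -0.011 -0.358 0.000 0.047; -0.002 0.045 -0.015 -0.430 0.000 0.056; -0.003 0.051 -0.020 -0.502 0.000 0.066; -0.003 0.057 -0.026 -0.574 0 0.075; 
0.006 0.000 0.025 0 0.020 0; 0.013 0 0.050 0 0.040 0.000; 0.021 0.000 0.078 0 0.063 0; 0.031 0 0.107 0 0.087 0; 0.031 0 0.107 0 0.087 0; 0.031 0 0.107 0 0.087 0; 
c [0.6482 0.1418] psi 4.0 stand xy 0.0103 0.0041
```

```bash
X="python3 -m pendant"
$X '-0.005 0 -0.025 0 -0.02 0; -0.01 0 -0.05 0 -0.04 0; -0.013 0 -0.076 0 -0.06 0; -0.016 0 -0.101 0 -0.08 0; -0.017 0 -0.11 0 -0.087 0; -0.017 0 -0.11 0 -0.087 0'
$X '0 0.007 0 -0.063 0 0.008; 0 0.014 -0.001 -0.126 0 0.016; 0 0.021 -0.003 -0.189 0 0.025; -0.001 0.028 -0.005 -0.252 0 0.033; -0.001 0.034 -0.008 -0.315 0 0.041; -0.002 0.04 -0.012 -0.378 0 0.049; -0.002 0.046 -0.016 -0.441 0 0.058; -0.003 0.051 -0.02 -0.504 0 0.066'
$X '0 0 0 0 0 0; 0.006 0 0.025 0 0.02 0; 0.013 0 0.05 0 0.04 0; 0.021 0 0.078 0 0.063 0; 0.031 0 0.107 0 0.087 0; 0.031 0 0.107 0 0.087 0; 0.031 0 0.107 0 0.087 0'
python3 - <<'E'
from h import *
s=st();print(s['joint_positions'].round(2))
p,_=vision.camera('scene');cv2.imwrite('pics/s6.png',cv2.resize(p[90:260,230:400],None,fx=3.4,fy=3.4,interpolation=2))
E
```

```text
time: 18.0
ee_pos: [0.6321, 0.1743, 0.2131]
eef_rot: [-0.608, -0.248, 0.699, -0.282]
ft_force: [-4.3, -0.9, 2.3]
width: 0.0159
time: 18.8
ee_pos: [0.6446, 0.1665, 0.213]
eef_rot: [-0.472, -0.459, 0.544, -0.521]
ft_force: [-3.4, -4.3, 1.0]
width: 0.0158
time: 19.5
ee_pos: [0.643, 0.1394, 0.2096]
eef_rot: [-0.508, -0.491, 0.512, -0.489]
ft_force: [-6.8, -1.2, 7.2]
width: 0.0157
{'time': 19.5, 'ee_pos': [0.643, 0.1394, 0.2096], 'eef_rot': [-0.5075, -0.491, 0.5125, -0.4885], 'ft_force': [-6.8351, -1.1623, 7.1782], 'width': 0.0157}
[ 0.34  0.58 -0.94  1.34  0.46  1.45 -0.61]
```

View pics/s6.png

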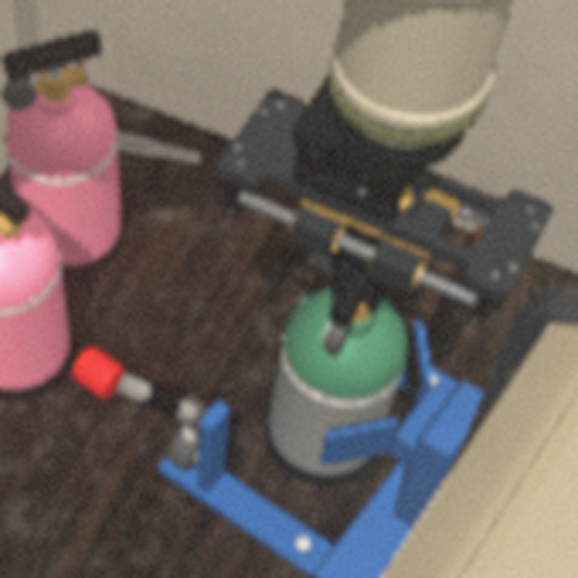

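The bottle is in the bay at crop (345,400), between the posts, with the arm open. I relieve the residual push (about 2 mm back, 1 mm up), open the fingers and go straight up.

```bash
X="python3 -m pendant"
$X '-0.002 -0.005 0 0 0 0; -0.004 -0.01 0 0 0 0; -0.004 -0.01 0 0 0 0; -0.004 -0.01 0 0 0 0' - 8
$X '0 0 0 0 0 0; 0 0 0 0 0 0; 0 0 0 0 0 0; 0 0 0 0 0 0; 0 0 0 0 0 0' -0.1
$X '-0.1 0 0 0 0 0; -0.25 0 0 0 0 0; -0.4 0 0 0 0 0; -0.55 0 0 0 0 0; -0.55 0 0 0 0 0; -0.55 0 0 0 0 0'
python3 - <<'E'
from h import *
s=st();print(s['joint_positions'].round(2))
c=vision.get_calibration("wrist");p,d=vision.camera("wrist");cv2.imwrite("pics/w3.png",p)
p,d,c=cam("top");cv2.imwrite("pics/t3.png",p);W=pts(d,c)
p,d,c=cam("scene");cv2.imwrite("pics/s7.png",p);W2=pts(d,c)
for W in(W,W2):
    rel=W-SO;x=rel@SX;y=rel@SYv
    for lo,hi in((.209,.245),(.03,.135)):
        m=(abs(x)<.07)&(abs(y)<.06)&(W[...,2]>lo)&(W[...,2]<hi)
        print(lo,m.sum(),x[m].min().round(4) if m.any() else 0,[ (a[m].min().round(4),np.median(a[m]).round(4),a[m].max().round(4)) for a in(x,y)] if m.any() else 0)
E
```

```text
time: 19.95
ee_pos: [0.641, 0.1398, 0.2095]
eef_rot: [-0.507, -0.491, 0.513, -0.489]
ft_force: [-3.1, -1.1, -1.7]
width: 0.0155
time: 20.45
ee_pos: [0.6412, 0.1405, 0.2099]
eef_rot: [-0.507, -0.491, 0.512, -0.489]
ft_force: [0.2, 0.5, 0.1]
width: 0.0387
time: 21.05
ee_pos: [0.6423, 0.1411, 0.3477]
eef_rot: [-0.508, -0.491, 0.512, -0.489]
ft_force: [0.1, 0.2, 0.4]
width: 0.0391
{'time': 21.05, 'ee_pos': [0.6423, 0.1411, 0.3477], 'eef_rot': [-0.5077, -0.491, 0.5119, -0.4889], 'ft_force': [0.0928, 0.1551, 0.4014], 'width': 0.0391}
[ 0.29  0.54 -0.95  1.09  0.43  1.71 -0.57]
0.209 0 0 0
0.03 48 -0.0435 [(np.float64(-0.0435), np.float64(-0.0413), np.float64(-0.0305)), (np.float64(-0.0082), np.float64(0.0077), np.float64(0.0298))]
0.209 234 -0.0105 [(np.float64(-0.0105), np.float64(0.0045), np.float64(0.0147)), (np.float64(-0.0388), np.float64(-0.0057), np.float64(0.037))]
0.03 868 -0.0353 [(np.float64(-0.0353), np.float64(0.0351), np.float64(0.0699)), (np.float64(-0.0599), np.float64(-0.0374), np.float64(0.0579))]
```

View pics/w3.png

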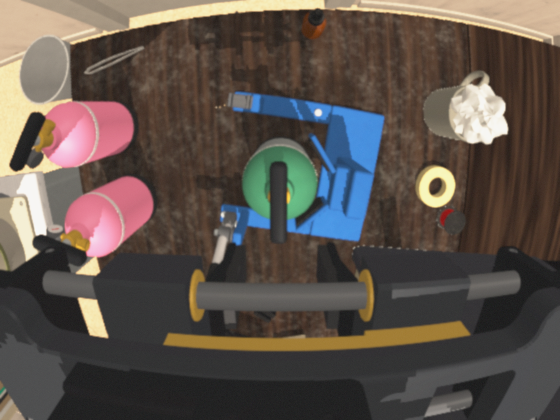

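The top cloud puts the bottle's front at stand x -43.5 mm, so its axis is at about x 0 and y 0. The wrist view shows it upright and released at (280,185) with the arm open at (222,240). Next I push the open arm over from its outer side with shut fingers.

```bash
python3 - <<'E'
from h import *
s=r.read_state();P=s["ee_pos"];Q=R.from_quat(s["eef_rot"]);T=down(SY)
A=[S(-.064,-.06,.40),S(-.064,-.25,.40),S(-.064,-.25,.262),S(-.064,-.10,.262),S(-.064,-.01,.262)]
for a in A: print(a.round(3),end=" ");rows(P,Q,[(a,T)]);P,Q=a,T
E
```

```text
[0.563 0.093 0.4  ] -0.213 -0.308 0.204 0.098 0.003 0.006; 
[ 0.528 -0.094  0.4  ] 0.000 0.000 0.760 0.000 0.000 0.000; 
[ 0.528 -0.094  0.262] 0.552 0.000 0.000 0.000 0.000 0.000; 
[0.556 0.053 0.262] 0.000 0 -0.600 0.000 0.000 0.000; 
[0.573 0.142 0.262] 0.000 0 -0.360 0.000 0.000 0.000;
```

```bash
X="python3 -m pendant"
$X '-0.213 -0.1 0.1 0.05 0 0; -0.213 -0.308 0.204 0.098 0 0.006; -0.213 -0.308 0.204 0.098 0 0.006; -0.213 -0.308 0.204 0.098 0 0.006; -0.213 -0.308 0.204 0.098 0 0.006' -1 5
$X '0 0 0.2 0 0 0; 0 0 0.4 0 0 0; 0 0 0.6 0 0 0; 0 0 0.76 0 0 0; 0 0 0.76 0 0 0; 0 0 0.76 0 0 0'
$X '0.15 0 0 0 0 0; 0.3 0 0 0 0 0; 0.45 0 0 0 0 0; 0.552 0 0 0 0 0; 0.552 0 0 0 0 0'
$X '0 0 -0.08 0 0 0; 0 0 -0.16 0 0 0; 0 0 -0.24 0 0 0; 0 0 -0.32 0 0 0; 0 0 -0.4 0 0 0; 0 0 -0.47 0 0 0; 0 0 -0.54 0 0 0; 0 0 -0.6 0 0 0'
python3 - <<'E'
from h import *
s=st();print(s['joint_positions'].round(2));rel=s["ee_pos"]-SO;print(rel@SX,rel@SYv)
for n in("top","scene"):
    p,d,c=cam(n);W=pts(d,c);cv2.imwrite(f"pics/{n}8.png",p)
    hsv=cv2.cvtColor(p,cv2.COLOR_BGR2HSV);m=((hsv[...,0]<8)|(hsv[...,0]>174))&(hsv[...,1]>150)&(hsv[...,2]>80)&(W[...,2]>.08)&(W[...,2]<.4)
    nn,l,ss,ce=cv2.connectedComponentsWithStats(m.astype(np.uint8))
    for i in range(1,nn):
        if ss[i,4]>15:
            q=np.median(W[l==i],0);print(n,ce[i].round(),ss[i,4],"stand",((q-SO)@SX).round(3),((q-SO)@SYv).round(3),q[2].round(3))
E
```

```text
time: 21.7
ee_pos: [0.5636, 0.0922, 0.4005]
eef_rot: [-0.544, -0.45, 0.546, -0.452]
ft_force: [-0.2, -0.3, -0.1]
width: 0.0074
time: 22.3
ee_pos: [0.5286, -0.0945, 0.4007]
eef_rot: [-0.544, -0.45, 0.545, -0.451]
ft_force: [0.3, 0.4, -0.5]
width: 0.0004
time: 22.8
ee_pos: [0.5271, -0.0922, 0.2603]
eef_rot: [-0.542, -0.453, 0.545, -0.451]
ft_force: [-0.6, -1.2, 1.0]
width: 0.0007
time: 23.6
ee_pos: [0.5569, 0.0558, 0.2649]
eef_rot: [0.544, 0.451, -0.544, 0.453]
ft_force: [0.7, -0.2, 0.9]
width: 0.0006
{'time': 23.6, 'ee_pos': [0.5569, 0.0558, 0.2649], 'eef_rot': [0.544, 0.4506, -0.5437, 0.4531], 'ft_force': [0.7113, -0.189, 0.9107], 'width': 0.0006}
[ 0.63  0.3  -0.98  1.54  0.25  1.44 -0.55]
-0.0635355872486408 -0.09724453279064113
```

```bash
X="python3 -m pendant"
$X '0 0 -0.05 0 0 0; 0 0 -0.1 0 0 0; 0 0 -0.15 0 0 0; 0 0 -0.2 0 0 0; 0 0 -0.24 0 0 0; 0 0 -0.28 0 0 0; 0 0 -0.32 0 0 0; 0 0 -0.36 0 0 0'
python3 - <<'E'
from h import *
p,d,c=cam("scene");cv2.imwrite("pics/s9.png",p[60:300,200:440].repeat(2,0).repeat(2,1))
E
$X '0 0 0.1 0 0 0; 0 0 0.2 0 0 0; -0.1 0 0.3 0 0 0; -0.3 0 0.3 0 0 0; -0.5 0 0.3 0 0 0; -0.5 0 0.3 0 0 0; -0.5 0 0.3 0 0 0'
$X '0 0 0 0 0 0; 0 0 0 0 0 0; 0 0 0 0 0 0; 0 0 0 0 0 0; 0 0 0 0 0 0; 0 0 0 0 0 0; 0 0 0 0 0 0; 0 0 0 0 0 0'
$X '0 0 0.3 0 0 0; 0 0 0.6 0 0 0; 0 0 0.8 0 0 0; 0 0 0.8 0 0 0; 0 0 0.8 0 0 0; 0 0 0.8 0 0 0; 0 0 0.8 0 0 0; 0 0 0.8 0 0 0'
python3 - <<'E'
from h import *
st()
for n in("top","scene"):
    p,d,c=cam(n);W=pts(d,c);cv2.imwrite(f"pics/{n}10.png",p[60:300,200:440].repeat(2,0).repeat(2,1) if n=="scene" else p[110:310,150:330].repeat(3,0).repeat(3,1))
    hsv=cv2.cvtColor(p,cv2.COLOR_BGR2HSV);m=((hsv[...,0]<8)|(hsv[...,0]>174))&(hsv[...,1]>150)&(hsv[...,2]>80)&(W[...,2]>.08)&(W[...,2]<.4)
    nn,l,ss,ce=cv2.connectedComponentsWithStats(m.astype(np.uint8))
    for i in range(1,nn):
        if ss[i,4]>4:
            q=np.median(W[l==i],0);print(n,ce[i].round(),ss[i,4],"stand",((q-SO)@SX).round(3),((q-SO)@SYv).round(3),q[2].round(3))
    rel=W-SO;x=rel@SX;y=rel@SYv;m=(abs(x)<.03)&(abs(y)<.06)&(W[...,2]>.214)&(W[...,2]<.245)
    if m.any(): print(n,"bar",m.sum(),x[m].mean().round(4),y[m].min().round(3),y[m].max().round(3),np.median(W[m][:,2]).round(3))
E
```

```text
time: 24.5
ee_pos: [0.5732, 0.1422, 0.2629]
eef_rot: [-0.544, -0.45, 0.545, -0.452]
ft_force: [-0.2, -0.8, -0.2]
width: 0.0005
time: 25.25
ee_pos: [0.5592, 0.0686, 0.3891]
eef_rot: [0.545, 0.45, -0.544, 0.453]
ft_force: [-0.2, -0.3, -0.8]
width: 0.0006
time: 26.05
ee_pos: [0.5589, 0.0683, 0.3882]
eef_rot: [-0.544, -0.45, 0.545, -0.452]
ft_force: [-0.5, -0.3, 1.1]
width: 0.0002
time: 26.85
ee_pos: [0.522, -0.1265, 0.389]
eef_rot: [-0.543, -0.451, 0.544, -0.453]
ft_force: [1.0, -0.2, 0.1]
width: 0.0
{'time': 26.85, 'ee_pos': [0.522, -0.1265, 0.389], 'eef_rot': [-0.5435, -0.4507, 0.5442, -0.4531], 'ft_force': [0.959, -0.1797, 0.1216], 'width': 0.0}
top [191. 195.] 47 stand -0.066 0.117 0.104
top bar 171 0.0001 -0.037 0.035 0.233
scene [333. 158.] 53 stand -0.059 0.115 0.104
scene bar 235 0.004 -0.039 0.036 0.232
```

View pics/top10.png

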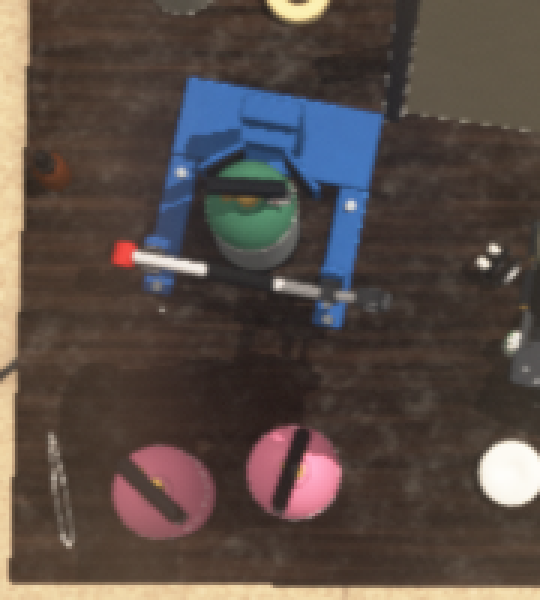

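The arm is closed: its red grip is at the same top pixel (191,195) and height (0.104 m) as at the start. The bottle stands centred behind it at crop (252,210). I let things settle for a second, then hand in.

```bash
python3 -m pendant '0 0 0 0 0 0; 0 0 0 0 0 0; 0 0 0 0 0 0; 0 0 0 0 0 0; 0 0 0 0 0 0; 0 0 0 0 0 0; 0 0 0 0 0 0; 0 0 0 0 0 0'
python3 -c "
from bench import close_job
print(close_job())"
```

```text
time: 27.75
ee_pos: [0.5217, -0.1283, 0.3889]
eef_rot: [-0.544, -0.45, 0.545, -0.452]
ft_force: [0.0, 0.6, -0.3]
width: 0.0006
the job is handed in; nothing more can be done
None
```

The gas bottle is standing in the middle of the bay with the retaining arm closed in front of it. I handed the job in at 27.8 s of the 64 s allowed; `close_job` reports no verdict.

- **Opening the arm:** I pinched the red grip, lifted the arm past its balance point to about 1.39 rad and released it. The camera then found the grip within 6 mm of its open-stop position.
- **Walking the bottle:** I took the T-handle and made five rocking steps, left, right, left, right, left. Each rock was commanded at 0.13 rad (about 12 mm at the raised edge), with swings of up to about 50°. I set the bottle down and released it, then pushed the arm back over from its outer side, and it fell shut.
- **Bottle, last check:** the handle bar is 0 to 4 mm behind the bay's middle and within about 2 mm sideways. Its height of 0.232–0.233 m matches the start, so the bottle is upright as far as the camera can tell.
- **Arm, last check:** the grip is at the same top-view pixel and height as when it was closed at the start. The tool is clear, and the wrist force is close to zero.

**Not measured directly:** I never measured the boot edge heights; they follow from the tool's pose. On the right-hand rocks the wrist was carrying 6 to 8 N of the bottle's roughly 18 N weight, so the edge should have stayed on the desk. The top and scene cameras disagreed by about 4 mm on the handle's x position and up to 7 mm on the grip's, which is within tolerance. I did not measure the other things on the desk. The closing top view shows nothing disturbed in the area it covers, but it does not cover the pliers.

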